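# Swing out the folding hook and hang the axle bracket

### The arm

A 6-joint arm with a two-finger parallel gripper is mounted at the origin on the work surface. World frame = base frame: x ahead of the robot, y to its left, z up, the work surface at z = 0. Lengths are in m, angles in rad, forces in N, time in s.
With the tool pointing down it reaches from about 0.35 to 0.85 m from the base axis. Payload 8.1 kg.
Tool frame: the origin (TCP) lies at the very end of the fingers, on their centre line; the grasp point (between the pads) lies 19 mm behind it; z points along the fingers, y is the direction in which the jaws open and shut (so a half turn about z gives the same grasp; the last joint's range is limited). The gripper opens to 93 mm and grips with 3 to 60 N. Pads are 15 mm wide; open, the fingers measure 128 mm over their backs; the gripper's body (75 mm by 188 mm) begins 65 mm behind the grasp point.
Start: joints at [-1.334, 0.13, 1.488, -0, 1.523, -0.085], TCP at [0.19, -0.569, 0.219] pointing down, gripper open.
Joint ranges: [-2.96, 2.96], [-0.89, 2.26], [0.02, 2.5], [-1.34, 4.48], [0, 2.73], [-2.66, 2.66]. Speed limits (rad/s): [2.39, 2.39, 2.79, 3.14, 3.14, 3.14].

### API

Orientations are given as a rotation vector (axis times angle).
In Python, from plant import * gives the robot as it stands.
- The arm moves only by the tool apply_moves, never from a script. Its argument "commands" is one flat list of numbers, 7 for each row, row after row: the shift along the world's x, y, z in cm, then the turn, a rotation vector about the world's x, y, z in rad, then the finger opening in cm, from 0 to 9.3. A call has 1 to 8 rows; each row shifts and turns the pose as measured when the row begins; what a row does not reach is not made up. A row lasts 1/8 s, in which the tool goes at most 62.5 mm and 10.7 degrees, less where a joint would pass 70% of its speed; a pose out of reach is approached as far as the arm can. A call with a gripper value outside its range is refused whole. The fingers move at their own pace and stop on an object; "squeeze" is the grip in N (left out, the last holds). Time passes only in rows, so rows that do not move let the fingers close. It gives the time, the measured TCP pose, the force and the opening at its end, in the units of the state.
- read_state(): the state, without advancing time (a new reading comes with each control period).
- read_camera(name): name is "side" or "top" or "wrist"; returns (picture, depth): 420x560x3 uint8, blue, green, red; 420x560 float32, m along the optical axis (not along the pixel's ray), 0 where there is no reading.
- camera_model(name): a dict with "intrinsics" (3x3 intrinsics, pixels), "R" (3x3) and "t" (3): a world point X has camera coordinates R X + t. Camera axes: x right, y down, z forward; pixel columns grow to the right and rows downward; lengths in m; the calibration is good to about 2 mm. The wrist camera is an equidistant fisheye: a pixel r from the principal point sees the ray r / f radians off the axis. A picture is of the moment at which its call begins: read the wrist's pose just before it. camera_model takes no time and is no camera call; for the wrist camera it gives the pose at the moment of the call.
- close_job(): hands the job in, once; it reports no verdict.
Trained networks look in the newest picture that a camera, given by its name, has taken for a name from the list of things; names that differ only in an ending like _2 or _b are one class to them, and where a whole thing is asked for, a point or a joint stands for the part that bears it (a point fixed in the world has none). Each returns a list of dicts, best first, with "conf" (0 to 1); they miss things now and then, are a little off and sometimes report something else, mostly with a low value. They report only what shows in the picture. A call takes as long as a camera call.
- find_in(query, camera): "point" ([x, y, z] in m, in the coordinates of the camera as it stood for that picture, good to about 4 mm: the middle of the surface that is visible of it).
- cut_out(query, camera): "mask" (420x560 bool, what is visible of it).
- spot_point(query, camera): "point" ([x, y, z] in m, in the coordinates of the camera as it stood for that picture, good to about 4 mm: a listed point, or the origin of a listed thing).
The state is a dict: "t": time; "q": joint angles; "dq": joint speeds; "joint_torque": joint torques, N m; "tool_pos": TCP position; "orientation": TCP orientation; "force": force on the tool from outside, world axes, zero at the start; "wrist_torque": the same for the moment, N m; "opening": finger opening in m.
Only numpy, scipy, OpenCV 4.12 (cv2) and the standard library are available. Lean on these libraries where they do the work, as an engineer would, in place of code of your own. Each camera call takes 0.05 s, during which the arm holds its last target. There are 200 camera calls.

### The job

Swing the folded steel hook on the side board all the way out, until it stands square off the board. Then take the zinc axle bracket with the window in it (not the solid blank beside it) out of the leaning rack and hang it by that window on the hook's arm, between the hinge and the upturned end, so that it hangs upright and still. Do not drop the bracket, and do not disturb the blank or the other things on the bench.

Things in the scene. Friction and masses are not known exactly. Their poses are not given: they have to be found in the camera images.
- hook (a joint): the folding hook's hinge, vertical axis, rad: 0 = folded flat alongside the board, pi/2 = fully out, square to the board, against its stop. Grows clockwise seen from above. Some friction (about 0.08 N m): it stays where it is left.
- hook_hinge (a point): point on the hook's vertical hinge axis, at the height of the arm's centre line, 150 mm above the bench. x runs along the arm to its upturned end, z up (axes turn with the hook). The hook is a level round steel arm 10 mm thick, 120 mm long, with an upright round pin at its end. The hinge barrel is 18 mm across and rises 9 mm above the arm's centre line.
- board: fixed upright grey sheet board that carries the hook; origin on the bench below the hinge axis, x along the folded arm, -y out from its face (where the unfolded arm points). Its face lies at y = 38 mm, it reaches from x = -55 to 165 mm and is 175 mm tall; foot and gussets lie behind it.
- hook_seat (a point): point on the arm's centre line 55 mm from the hinge axis, where a part hangs; same axes as hook_hinge
- hook_knob (a point): middle of the free height of the hook's upturned end: a vertical round pin 14 mm across, 120 mm from the hinge axis; its top stands 36 mm above the arm's centre line and 14 mm above this point; same axes as hook_hinge. Can be pinched from above, or pushed.
- bracket_center (a point): centre of the axle bracket, a grey zinc casting: a flat plate 10 mm thick (x is its normal), 64 mm wide (y), 124 mm tall (z, towards its tab), 0.2 to 0.45 kg. This point is 62 mm above its lower edge. Two axle bosses, 12 mm across, 6 mm high, stand on the +x face near the lower edge. At the start it leans in the rack, top towards the robot's left, 30 degrees from vertical.
- bracket_tab (a point): centre of the bracket's tab, 106 mm above its lower edge, 18 mm above the eye; the place to grip, across the 10 mm thickness, coming down along the plate; same axes as bracket_center. The tab is 36 mm wide and ends 124 mm above the lower edge.
- bracket_eye (a point): the peak of the bracket's house-shaped window, in the plate's mid-plane, 88 mm above the lower edge; the window is 40 mm wide, its sill 26 mm above the lower edge, its two upper edges fall from the peak at 35 degrees. When hung the peak sits on the hook's arm, about 6 mm above the arm's centre line; same axes as bracket_center
- rack_slot (a point): middle of the slot floor, 40 mm above the bench, of a fixed steel leaning rack 250 mm long (y), with two plates side by side, 120 mm apart; the plates' tops lean towards its -x, the robot's left. The back plate under the leaning plates reaches 58 mm up along them, the front lip 10 mm; above that both their faces are free.
- blank_center (a point): centre of the solid blank casting, a bystander in the rack's other place: the same outline and thickness as the bracket, but with no window
- wheelbarrow: a small red tin wheelbarrow toy, 200 mm long, 75 mm wide, 65 mm tall, origin under its tub on the bench, x towards its wheel; bystander
- awl: a walnut-handled awl lying on the bench, 170 mm long, 28 mm thick, origin under the handle's ferrule, x towards the point; bystander
- bin: a parts bin 140 x 180 x 81 mm tall with a blue tin lid and a brass cam lock, origin under its centre; bystander

How it is judged:
By the outcome, as a careful person would: the job done as asked, in the order asked, and still so for the second after the job is handed in, with the robot touching nothing.
It also fails if it takes over 59 s, if anything falls off the work surface, if the arm or the gripper's body presses on something with over 40 N, if the wrist force passes 120 N, or if a joint passes its speed limit or range.

## Working session

There is one attempt and no reset: what is moved stays moved. The work goes in short steps, Python scripts to look and compute and a tool call to move; the robot and the scene stay as the last step left them, time stands still between calls to the robot, and variables do not carry over. Pictures are saved under pics/ and viewed, about 8 in all and at most 12, crops included, and the job is handed in when it is done.

Besides the shell and the picture viewer there is one more tool, called after ">>>" by a JSON object that holds its "fn" and its "kwargs". apply_moves: Moves the arm, as the interface text tells. Its arguments: {"type":"object","properties":{"commands":{"type":"array"},"squeeze":{"type":"number"}},"required":["commands"]}

```bash
mkdir -p pics; ls; cat > h.py <<'E'
from plant import *
import numpy as np, cv2
from scipy.spatial.transform import Rotation as Ro
def cam(n):
    m=camera_model(n); im,d=read_camera(n); return m,im,d
def w(m,p): return np.array(m["R"]).T@(np.array(p)-np.array(m["t"]))
def back(m,u,v,z):
    K=np.array(m["intrinsics"]); return w(m,[(u-K[0,2])/K[0,0]*z,(v-K[1,2])/K[1,1]*z,z])
def px(m,X):
    K=np.array(m["intrinsics"]); c=np.array(m["R"])@np.array(X)+np.array(m["t"]); return (K@c)[:2]/c[2]
E
python3 - <<'E'
from h import *
s=read_state(); print(s["t"],s["tool_pos"],s["orientation"],s["force"])
for n in ["side","top"]:
    m,im,d=cam(n); cv2.imwrite(f"pics/{n}0.png",im)
    print(n,np.round(w(m,[0,0,0]),3),np.round(m["R"],2).tolist())
    for q in ["hook_hinge","hook_knob","hook_seat","bracket_center","bracket_tab","bracket_eye","rack_slot","blank_center","board","wheelbarrow","awl","bin"]:
        print(q,[(np.round(w(m,r["point"]),4).tolist(),round(r["conf"],2)) for r in spot_point(q,n)[:2]])
E
```

```text
pics
0.0 [ 0.1896537  -0.56864518  0.21761491] [-3.09924623e+00 -5.03024097e-01  2.28093117e-04] [0.70126474 0.30812005 0.5505884 ]
side [0.409 0.848 0.632] [[-0.98, -0.22, 0.03], [-0.13, 0.47, -0.87], [0.18, -0.86, -0.48]]
hook_hinge [([0.4595, 0.2663, 0.1459], 0.72), ([0.7018, 0.2395, -0.0064], 0.6)]
hook_knob [([0.5799, 0.2595, 0.1677], 0.63)]
hook_seat [([0.5124, 0.2557, 0.151], 0.58)]
bracket_center [([0.4732, -0.1534, 0.0969], 0.83)]
bracket_tab [([0.4645, -0.1303, 0.1318], 0.64)]
bracket_eye [([0.5155, 0.0327, -0.0042], 0.6), ([0.4738, -0.1352, 0.1147], 0.56)]
rack_slot [([0.5397, -0.168, 0.0402], 0.72)]
blank_center [([0.5884, -0.1199, 0.093], 0.84)]
board [([0.4622, 0.263, 0.0021], 0.78)]
wheelbarrow [([0.4625, -0.3603, -0.0023], 0.92), ([0.4579, 0.2654, 0.147], 0.67)]
awl [([0.511, 0.0371, -0.008], 0.59)]
bin [([0.699, 0.2432, -0.0049], 0.97)]
top [ 0.433 -0.058  1.356] [[-0.01, -1.0, -0.02], [-0.99, 0.02, -0.12], [0.12, 0.02, -0.99]]
hook_hinge [([0.459, 0.2638, 0.1487], 0.74), ([0.5804, 0.2532, 0.1737], 0.35)]
hook_knob [([0.5807, 0.2544, 0.1733], 0.72), ([0.7014, 0.2446, 0.0009], 0.21)]
hook_seat [([0.5147, 0.2633, 0.1519], 0.52)]
bracket_center [([0.4741, -0.1538, 0.0896], 0.67)]
bracket_tab [([0.4698, -0.1271, 0.132], 0.6)]
bracket_eye [([0.469, -0.1387, 0.1132], 0.95), ([0.5385, -0.1596, 0.0377], 0.19)]
rack_slot [([0.5396, -0.16, 0.0403], 0.9), ([0.4693, -0.3609, -0.0006], 0.27)]
blank_center [([0.5945, -0.1251, 0.0926], 0.95)]
board [([0.459, 0.2697, 0.0018], 0.83)]
wheelbarrow [([0.4684, -0.3577, -0.0045], 0.64)]
awl [([0.5151, 0.0409, -0.0062], 0.89), ([0.4613, 0.2611, 0.1483], 0.52)]
bin [([0.7002, 0.2466, 0.0012], 0.71)]
```

View pics/side0.png

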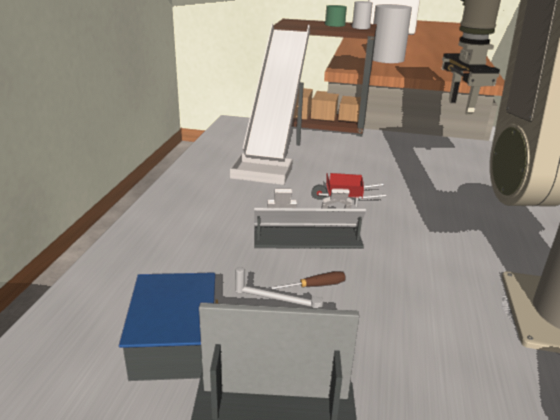

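View pics/top0.png

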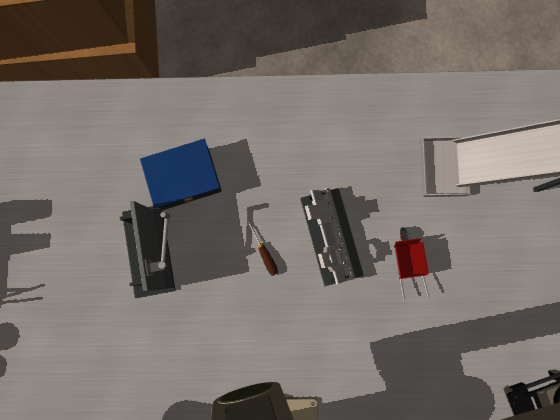

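The side view shows the hook folded behind the board, with the knob near (240,275) and the hinge near (318,303). The rack's windowed bracket is at about (340,200) and the blank at (283,197). The top view shows the arm from (162,265) to (165,214), so it isn't quite parallel to the board edge. Next I'll refine the board yaw and the bracket plane from depth.

```bash
python3 - <<'E'
from h import *
def cloud(m,d,mask):
    v,u=np.nonzero(mask&(d>0)); z=d[v,u]; K=np.array(m["intrinsics"])
    c=np.c_[(u-K[0,2])/K[0,0]*z,(v-K[1,2])/K[1,1]*z,z]; return (c-np.array(m["t"]))@np.array(m["R"])
def mk(q,n):
    r=cut_out(q,n); print(q,n,[round(x["conf"],2) for x in r]); return r[0]["mask"] if r else None
for n in ["top","side"]:
    m,im,d=cam(n)
    P=cloud(m,d,d>0)
    top=P[(P[:,2]>.166)&(P[:,2]<.182)&(P[:,0]>.36)&(P[:,0]<.66)&(P[:,1]>.26)&(P[:,1]<.36)]
    if len(top)>9:
        c=cv2.fitLine(top[:,:2].astype(np.float32),cv2.DIST_HUBER,0,.01,.01).ravel(); print(n,"board top",len(top),c,np.arctan2(c[1],c[0]),top.min(0),top.max(0))
    mm=mk("board",n)
    B=cloud(m,d,mm); B=B[(B[:,2]>.08)&(B[:,2]<.165)]
    if len(B)>20:
        c=cv2.fitLine(B[:,:2].astype(np.float32),cv2.DIST_HUBER,0,.01,.01).ravel(); print("boardface",len(B),c,np.arctan(c[1]/c[0]))
    A=P[(P[:,2]>.138)&(P[:,2]<.166)&(P[:,0]>.475)&(P[:,0]<.57)&(P[:,1]>.235)&(P[:,1]<.275)]
    if len(A)>9:
        c=cv2.fitLine(A[:,:2].astype(np.float32),cv2.DIST_HUBER,0,.01,.01).ravel(); print("arm",len(A),c,np.arctan(c[1]/c[0]),A[:,2].mean(),A[:,2].max())
    for q in ["bracket_center","blank_center"]:
        M=mk(q,n)
        if M is None: continue
        C=cloud(m,d,M); print(len(C),C.min(0).round(4),C.max(0).round(4))
        med=np.median(C,0); C=C[np.linalg.norm(C-med,axis=1)<.09]
        for _ in range(5):
            mu=C.mean(0); nn=np.linalg.svd(C-mu)[2][2]; e=abs((C-mu)@nn); C=C[e<max(.003,0)] if (e<.003).sum()>20 else C
        print(q,n,"plane",len(C),mu.round(4),(nn*np.sign(nn[2])).round(3),"tilt",np.degrees(np.arccos(abs(nn[2]))).round(1),"yaw",np.arctan2(nn[1]*np.sign(nn[2]),nn[0]*np.sign(nn[2])).round(3))
E
```

```text
top board top 519 [0.98543346 0.1700616  0.5070554  0.3177976 ] 0.17089218 [0.4011328  0.26164662 0.16604355] [0.61598172 0.34393222 0.18120379]
board top [0.74]
boardface 1231 [0.98454493 0.17513204 0.51561797 0.3143293 ] 0.17603987
arm 160 [ 0.99695694 -0.07795429  0.5147029   0.26167613] -0.07803346 0.1533323981314286 0.1591095952776007
bracket_center top [0.89]
450 [ 0.4401 -0.1883  0.0041] [ 0.5108 -0.1158  0.154 ]
bracket_center top plane 312 [ 0.4744 -0.1515  0.1   ] [ 0.207 -0.835  0.51 ] tilt 59.3 yaw -1.328
blank_center top [0.57]
526 [ 0.5607 -0.1573  0.0029] [ 0.6278 -0.0841  0.1534]
blank_center top plane 416 [ 0.5925 -0.1241  0.0964] [ 0.206 -0.829  0.519] tilt 58.7 yaw -1.327
side board top 1704 [0.98470634 0.17422229 0.49546394 0.32108572] 0.17511591 [0.39824611 0.26011509 0.16600439] [0.615507   0.34490615 0.1812816 ]
board side [0.97, 0.2]
boardface 8104 [0.98534465 0.17057511 0.5024986  0.32433635] 0.1714133
arm 418 [ 0.9966987  -0.08118954  0.53313947  0.26445642] -0.081279 0.15244782852550948 0.15650774394331662
bracket_center side [0.65]
338 [ 0.4411 -0.3414 -0.003 ] [ 0.5054 -0.1111  0.1498]
bracket_center side plane 252 [ 0.4683 -0.1305  0.1186] [ 0.207 -0.839  0.503] tilt 59.8 yaw -1.329
blank_center side [0.79, 0.43]
415 [ 0.5576 -0.3599 -0.0041] [ 0.651  -0.0788  0.1485]
blank_center side plane 342 [ 0.587  -0.1029  0.1142] [ 0.208 -0.841  0.5  ] tilt 60.0 yaw -1.329
```

>>> {"fn": "apply_moves", "kwargs": {"commands": [2.4, 5.1, 1, 0, 0, 0.078, 5, 2.4, 5.1, 1, 0, 0, 0.078, 5, 2.4, 5.1, 1, 0, 0, 0.078, 5, 2.4, 5.1, 1, 0, 0, 0.078, 5, 2.4, 5.1, 0, 0, 0, 0.078, 5, 2.4, 5.1, 0, 0, 0, 0.078, 5, 2.4, 5.1, 0, 0, 0, 0.078, 5, 2.4, 5.1, 0, 0, 0, 0.078, 5], "squeeze": 15}}

```text
t: 2.7
tool_pos: [0.3839, -0.1513, 0.259]
orientation: [2.787, 1.447, 0.003]
force: [1.4, 0.5, 0.2]
opening: 0.0497
```

>>> {"fn": "apply_moves", "kwargs": {"commands": [2.4, 5.1, 0, 0, 0, 0.078, 5, 2.4, 5.1, 0, 0, 0, 0.078, 5, 2.4, 5.1, 0, 0, 0, 0.078, 5, 2.4, 5.1, 0, 0, 0, 0.078, 5, 2.4, 5.1, 0, 0, 0, 0.078, 5, 2.4, 5.1, 0, 0, 0, 0.078, 5, 2.4, 5.1, 0, 0, 0, 0.078, 5, 2.4, 5.1, 0, 0, 0, 0.078, 5]}}

```text
t: 3.7
tool_pos: [0.5808, 0.2721, 0.2614]
orientation: [2.18, 2.254, 0.014]
force: [0.3, -0.7, 0.5]
opening: 0.0499
```

```bash
python3 - <<'E'
from h import *
s=read_state(); print(s["t"],s["tool_pos"],s["q"],Ro.from_rotvec(s["orientation"]).as_matrix().round(3).tolist())
m,im,d=cam("wrist"); cv2.imwrite("pics/w1.png",im)
for q in ["hook_knob","hook_hinge","hook_seat"]:
    print(q,[(np.round(w(m,r["point"]),4).tolist(),round(r["conf"],2)) for r in spot_point(q,"wrist")[:2]])
m,im,d=cam("top")
print("top",[(np.round(w(m,r["point"]),4).tolist(),round(r["conf"],2)) for r in spot_point("hook_knob","top")[:2]])
E
```

```text
3.7 [0.5808269  0.27214117 0.26143099] [ 3.59063701e-01  2.18414265e-01  1.31264176e+00 -1.36653252e-03
  1.59986629e+00  3.25488041e-01] [[-0.034, 0.999, 0.01], [0.999, 0.034, 0.002], [0.002, 0.011, -1.0]]
hook_knob [([0.5761, 0.2547, 0.1704], 0.72), ([0.5105, 0.0347, -0.0059], 0.68)]
hook_hinge [([0.4612, 0.2667, 0.1494], 0.89)]
hook_seat [([0.5144, 0.2636, 0.1502], 0.69), ([0.5107, 0.036, -0.0061], 0.45)]
top [([0.5817, 0.2552, 0.1738], 0.79)]
```

View pics/w1.png

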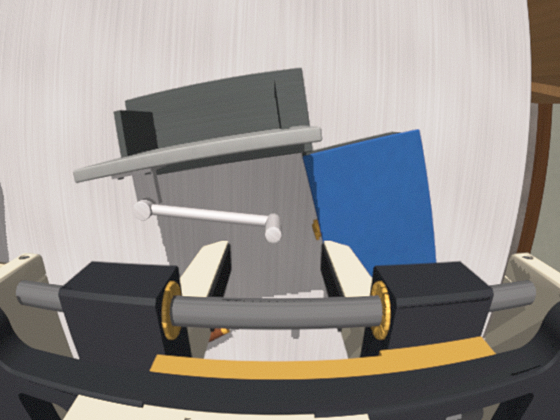

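The wrist view shows the knob at (273,225), between the jaws in the picture. The arm runs back to the hinge at (143,210). I'll move over the knob and go down.

>>> {"fn": "apply_moves", "kwargs": {"commands": [-0.2, -1.65, 0, 0, 0, 0, 5, 0, 0, -4, 0, 0, 0, 5, 0, 0, -4, 0, 0, 0, 5, 0, 0, -1.5, 0, 0, 0, 5, 0, 0, 0, 0, 0, 0, 1, 0, 0, 0, 0, 0, 0, 1, 0, 0, 0, 0, 0, 0, 1], "squeeze": 15}}

```text
t: 4.88
tool_pos: [0.5808, 0.2435, 0.1749]
orientation: [2.189, 2.234, 0.032]
force: [0.5, -0.4, -0.1]
opening: 0.0249
```

>>> {"fn": "apply_moves", "kwargs": {"commands": [0, 0, 0, 0, 0, 0, 5, 0, 0, 0, 0, 0, 0, 5, 0, 1.2, 0, 0, 0, 0, 5, 0, 0, 0, 0, 0, 0, 5]}}

```text
t: 5.38
tool_pos: [0.582, 0.2573, 0.1773]
orientation: [2.187, 2.233, 0.037]
force: [-0.6, -0.2, 0.3]
opening: 0.0494
```

```bash
python3 - <<'E'
from h import *
s=read_state(); print(s["t"],s["tool_pos"],s["orientation"],s["force"],s["opening"])
m,im,d=cam("wrist"); cv2.imwrite("pics/w2.png",im)
print("wr",[(np.round(w(m,r["point"]),4).tolist(),round(r["conf"],2)) for r in spot_point("hook_knob","wrist")[:2]])
m,im,d=cam("side"); 
print("side",[(np.round(w(m,r["point"]),4).tolist(),round(r["conf"],2)) for r in spot_point("hook_knob","side")[:2]])
print(read_state()["tool_pos"])
E
```

```text
5.375 [0.58195436 0.25728388 0.17732062] [2.1871926  2.23333051 0.0368858 ] [-0.62599119 -0.1975452   0.28593957] 0.049364770945471474
wr [([0.5766, 0.2563, 0.1739], 0.59)]
side [([0.5799, 0.2575, 0.1683], 0.59)]
[0.58197825 0.25610416 0.17710935]
```

View pics/w2.png

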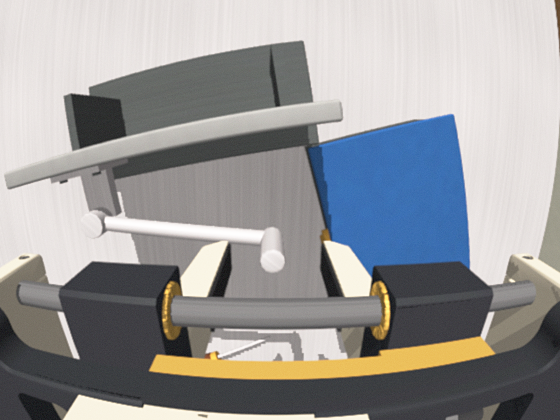

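The knob's top, at (272,262), now sits between the finger tips. I'll go down 1.2 cm and pinch.

>>> {"fn": "apply_moves", "kwargs": {"commands": [-0.3, 0, -1.2, 0, 0, 0, 5, 0, 0, 0, 0, 0, 0, 1, 0, 0, 0, 0, 0, 0, 1, 0, 0, 0, 0, 0, 0, 1, 0, 0, 0, 0, 0, 0, 1, 0, 0, 0, 0, 0, 0, 1]}}

```text
t: 6.32
tool_pos: [0.5804, 0.2553, 0.1639]
orientation: [2.188, 2.229, 0.039]
force: [2.7, 0.5, -3.8]
opening: 0.0135
```

>>> {"fn": "apply_moves", "kwargs": {"commands": [-0.3, -1.95, 0, 0, 0, 0, 1, -0.6, -1.85, 0, 0, 0, 0, 1, -0.95, -1.75, 0, 0, 0, 0, 1, -1.2, -1.55, 0, 0, 0, 0, 1]}}

```text
t: 6.82
tool_pos: [0.5509, 0.1805, 0.1637]
orientation: [2.186, 2.226, 0.043]
force: [2.5, -0.3, -1.7]
opening: 0.0136
```

>>> {"fn": "apply_moves", "kwargs": {"commands": [-1.5, -1.3, 0, 0, 0, 0, 1, -1.65, -1.05, 0, 0, 0, 0, 1, -1.8, -0.8, 0, 0, 0, 0, 1, -1.9, -0.45, 0, 0, 0, 0, 1, 0, 0, 0, 0, 0, 0, 1]}}

```text
t: 7.45
tool_pos: [0.4802, 0.1351, 0.1643]
orientation: [2.187, 2.214, 0.041]
force: [2.4, -1.3, -0.9]
opening: 0.0105
```

>>> {"fn": "apply_moves", "kwargs": {"commands": [0, 0, 0, 0, 0, 0, 4, 0, 0, 0, 0, 0, 0, 4, 0, 1.2, 0, 0, 0, 0, 4, 0, 0, 0, 0, 0, 0, 1, 0, 0, 0, 0, 0, 0, 1, 0, 0, 0, 0, 0, 0, 1, 0, 0, 0, 0, 0, 0, 1]}}

```text
t: 8.32
tool_pos: [0.4812, 0.1479, 0.1647]
orientation: [2.186, 2.213, 0.045]
force: [3.1, 0.5, -3.3]
opening: 0.0141
```

```bash
python3 - <<'E'
from h import *
s=read_state(); print(s["t"],s["tool_pos"],s["force"],s["opening"])
for n in ["top","side"]:
    m,im,d=cam(n); cv2.imwrite(f"pics/{n}1.png",im)
    for q in ["hook_knob","hook_hinge"]:
        print(n,q,[(np.round(w(m,r["point"]),4).tolist(),round(r["conf"],2)) for r in spot_point(q,n)[:2]])
E
```

```text
8.325 [0.48117674 0.14786532 0.16472157] [ 3.14158688  0.49065512 -3.26827539] 0.014091990612743719
top hook_knob []
top hook_hinge []
side hook_knob [([0.4836, 0.1474, 0.166], 0.73)]
side hook_hinge [([0.4595, 0.2666, 0.1458], 0.76), ([0.4637, -0.1312, 0.1289], 0.2)]
```

The knob is gripped at heading -1.39, and the target is about -1.40. I'll push gently to find the stop.

>>> {"fn": "apply_moves", "kwargs": {"commands": [-0.4, -0.05, 0, 0, 0, 0, 1, -0.4, -0.05, 0, 0, 0, 0, 1, 0, 0, 0, 0, 0, 0, 1]}}

```text
t: 9.0
tool_pos: [0.4815, 0.1476, 0.1652]
orientation: [2.179, 2.204, 0.069]
force: [-1.8, 0.7, -1.7]
opening: 0.0141
```

>>> {"fn": "apply_moves", "kwargs": {"commands": [-0.8, -0.1, 0, 0, 0, 0, 1]}}

```text
t: 9.12
tool_pos: [0.478, 0.1471, 0.166]
orientation: [2.176, 2.198, 0.082]
force: [30.7, 3.7, -14.8]
opening: 0.0195
```

>>> {"fn": "apply_moves", "kwargs": {"commands": [0, 0, 0, 0, 0, 0, 4, 0, 0, 0, 0, 0, 0, 4, 0, 0, 3, 0, 0, 0, 5, 0, 0, 5, 0, 0, 0, 5, 0, -4, 3, 0, 0, -0.17, 5, 0, -6, 0, 0, 0, -0.17, 5]}}

```text
t: 9.88
tool_pos: [0.4751, 0.0471, 0.2781]
orientation: [2.516, 1.794, 0.064]
force: [0.8, -0.2, -0.3]
opening: 0.05
```

```bash
python3 - <<'E'
from h import *
s=read_state(); print(s["t"],s["tool_pos"],s["q"],s["force"])
m,im,d=cam("top"); cv2.imwrite("pics/top2.png",im)
K=np.array(m["intrinsics"]); v,u=np.nonzero(d>0); z=d[v,u]
P=(np.c_[(u-K[0,2])/K[0,0]*z,(v-K[1,2])/K[1,1]*z,z]-np.array(m["t"]))@np.array(m["R"])
A=P[(P[:,2]>.138)&(P[:,2]<.168)&(P[:,0]>.44)&(P[:,0]<.51)&(P[:,1]>.155)&(P[:,1]<.25)]
c=cv2.fitLine(A[:,:2].astype(np.float32),cv2.DIST_HUBER,0,.01,.01).ravel(); print("arm",len(A),c,np.arctan(c[1]/c[0]),A[:,2].mean(),A[:,2].max())
for q in ["hook_knob","hook_hinge","hook_seat"]:
  print(q,[(np.round(w(m,r["point"]),4).tolist(),round(r["conf"],2)) for r in spot_point(q,"top")[:2]])
m,im,d=cam("side")
for q in ["hook_knob","hook_hinge","hook_seat"]:
  print(q,[(np.round(w(m,r["point"]),4).tolist(),round(r["conf"],2)) for r in spot_point(q,"side")[:2]])
E
```

```text
9.875 [0.47508187 0.04710311 0.27814079] [ 0.00550262 -0.28852284  1.77928037 -0.01778507  1.58771964  0.33681098] [ 0.77236727 -0.16865068 -0.2962083 ]Traceback (most recent call last):
  File "<stdin>", line 7, in <module>
cv2.error: OpenCV(4.12.0) /io/opencv/modules/imgproc/src/linefit.cpp:50: error: (-215:Assertion failed) count > 0 in function 'fitLine2D_wods'
```

The stop is confirmed: the push met 30 N and the knob would not go further. Next I'll work out the pregrasp pose.

```bash
cat >> h.py <<'E'
yaw=-1.329
n=np.array([.866*np.cos(yaw),.866*np.sin(yaw),.5]); u=np.array([-.5*np.cos(yaw),-.5*np.sin(yaw),.866]); l=np.cross(u,n)
def Rt(zt,yt): return np.c_[np.cross(yt,zt),yt,zt]
def rel(Rtar): 
    s=read_state(); return (Ro.from_matrix(Rtar)*Ro.from_rotvec(s["orientation"]).inv()).as_rotvec()
E
python3 - <<'E'
from h import *
s=read_state(); c=np.array([.4728,-.151,.0925]); g=c+.033*u
r=rel(Rt(-u,n)); print(r,np.degrees(np.linalg.norm(r)))
print("pre",(g+.09*u-s["tool_pos"])*100, "grasp",g)
E
```

```text
[-0.35412127 -0.31990442 -0.96555429] 61.71039500825779
pre [ -1.65011536 -13.14778885  -7.79908169] grasp [ 0.46884912 -0.13497999  0.121078  ]
```

>>> {"fn": "apply_moves", "kwargs": {"commands": [-0.2, -2.2, 0, -0.051, -0.046, -0.138, 4, -0.2, -2.2, -0.5, -0.051, -0.046, -0.138, 4, -0.2, -2.2, -1, -0.051, -0.046, -0.138, 4, -0.2, -2.2, -1.5, -0.051, -0.046, -0.138, 4, -0.2, -2.2, -1.5, -0.051, -0.046, -0.138, 4, -0.2, -2.2, -1.5, -0.051, -0.046, -0.138, 4, -0.2, 0, -1, -0.051, -0.046, -0.138, 4, 0, 0, 0, 0, 0, 0, 4]}}

```text
t: 10.92
tool_pos: [0.4566, -0.0982, 0.2042]
orientation: [2.591, 0.27, 0.08]
force: [0.3, 0.0, -0.4]
opening: 0.0401
```

```bash
python3 - <<'E'
from h import *
s=read_state(); print(s["t"],s["tool_pos"],s["q"],"rel",rel(Rt(-u,n)))
m,im,d=cam("wrist"); cv2.imwrite("pics/w3.png",im)
for q in ["bracket_center","bracket_tab","bracket_eye","blank_center"]:
    print(q,[(np.round(w(m,r["point"]),4).tolist(),round(r["conf"],2)) for r in spot_point(q,"wrist")[:2]])
m,im,d=cam("top"); K=np.array(m["intrinsics"]); v,uu=np.nonzero(d>0); z=d[v,uu]
P=(np.c_[(uu-K[0,2])/K[0,0]*z,(v-K[1,2])/K[1,1]*z,z]-np.array(m["t"]))@np.array(m["R"])
A=P[(P[:,2]>.142)&(P[:,2]<.166)&(P[:,0]>.44)&(P[:,0]<.51)&(P[:,1]>.16)&(P[:,1]<.25)]
print("arm",len(A))
if len(A)>5:
    c=cv2.fitLine(A[:,:2].astype(np.float32),cv2.DIST_HUBER,0,.01,.01).ravel(); print(c,np.arctan(c[1]/c[0]),A[:,2].mean(),A[:,2].max())
for q in ["hook_knob","hook_hinge","hook_seat"]:
  print(q,[(np.round(w(m,r["point"]),4).tolist(),round(r["conf"],2)) for r in spot_point(q,"top")[:2]])
E
```

```text
10.925 [ 0.45656003 -0.09816715  0.20419234] [ 0.09491151 -0.3227671   2.03672298 -0.5444974   1.3861048   1.54939601] rel [0.01362301 0.0074913  0.03326299]
bracket_center [([0.4704, -0.1527, 0.095], 0.97)]
bracket_tab [([0.4698, -0.1261, 0.1315], 0.69)]
bracket_eye [([0.4661, -0.139, 0.1163], 0.64)]
blank_center []
arm 119
[ 0.15536413 -0.9878573   0.47318104  0.2015173 ] -1.4148003 0.15346481387461802 0.15915495251916503
hook_knob [([0.4819, 0.1422, 0.1702], 0.47), ([0.4734, -0.1516, 0.09], 0.17)]
hook_hinge [([0.4616, 0.2635, 0.1495], 0.54)]
hook_seat [([0.4666, -0.128, 0.1326], 0.33)]
```

View pics/w3.png

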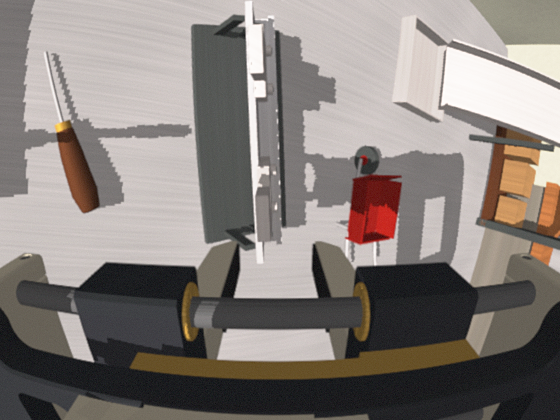

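The wrist view shows the plates edge-on near column 262. The windowed bracket is lower, around row 200, and the blank is above it. The networks agree with the depth plane, so I'll line up and go down.

>>> {"fn": "apply_moves", "kwargs": {"commands": [0.4, -0.8, -3, 0.014, 0.007, 0.033, 4, 0, 0, 0, 0, 0, 0, 4]}}

```text
t: 11.62
tool_pos: [0.4625, -0.1073, 0.1773]
orientation: [2.602, 0.312, 0.094]
force: [-0.7, -0.8, 0.3]
opening: 0.0396
```

```bash
python3 - <<'E'
from h import *
s=read_state(); g=np.array([.472,-.151,.0933])+.033*u
e=g-s["tool_pos"]; print(s["t"],s["tool_pos"],"rel",rel(Rt(-u,n)),"togo cm",e*100,"n,l,u",n@e,l@e,u@e)
m,im,d=cam("wrist")
for q in ["bracket_center","bracket_tab","bracket_eye"]:
    r=spot_point(q,"wrist")[:1]
    if r: p=w(m,r[0]["point"]); o={"bracket_center":0,"bracket_tab":.044,"bracket_eye":.026}[q]; print(q,r[0]["conf"],(p-o*u).round(4))
E
```

```text
11.625 [ 0.46249532 -0.10728687  0.17730359] rel [-0.00164064  0.00743153  0.00141426] togo cm [ 0.55538025 -2.76931201 -5.54255938] n,l,u -0.0032765693135062314 -0.0012387431678455277 -0.06210724061008137
bracket_center 0.89 [ 0.4715 -0.1509  0.0961]
bracket_tab 0.67 [ 0.4731 -0.1468  0.0918]
bracket_eye 0.7 [ 0.4679 -0.1514  0.0933]
```

>>> {"fn": "apply_moves", "kwargs": {"commands": [0.2, -0.9, -1.9, 0, 0.004, 0, 4, 0.2, -0.9, -1.9, 0, 0.004, 0, 4, 0.15, -0.9, -1.7, 0, 0, 0, 4, 0, 0, 0, 0, 0, 0, 4], "squeeze": 35}}

```text
t: 12.32
tool_pos: [0.4734, -0.1331, 0.1294]
orientation: [2.601, 0.312, 0.101]
force: [-0.2, -1.1, 0.1]
opening: 0.0399
```

```bash
python3 - <<'E'
from h import *
s=read_state(); g=np.array([.472,-.151,.0933])+.033*u
e=g-s["tool_pos"]; print(s["t"],s["tool_pos"],s["force"],"rel",rel(Rt(-u,n)),"togo cm",e*100,"n,l,u",n@e,l@e,u@e)
E
```

```text
12.325 [ 0.47342146 -0.13312617  0.12940048] [-0.15256471 -1.14367516  0.10469731] rel [-7.68928901e-04  1.22717990e-02 -4.23887585e-05] togo cm [-0.53723342 -0.18538241 -0.7522482 ] n,l,u -0.0033165452373946245 -0.005659693609110179 -0.00677122213118107
```

>>> {"fn": "apply_moves", "kwargs": {"commands": [-0.5, -0.2, -0.75, 0, 0.012, 0, 4, 0, 0, 0, 0, 0, 0, 1, 0, 0, 0, 0, 0, 0, 0.5, 0, 0, 0, 0, 0, 0, 0.5, 0, 0, 0, 0, 0, 0, 0.5, 0, 0, 0, 0, 0, 0, 0.5]}}

```text
t: 13.08
tool_pos: [0.4699, -0.1341, 0.1247]
orientation: [2.602, 0.316, 0.09]
force: [0.9, -0.6, -1.5]
opening: 0.0096
```

```bash
python3 - <<'E'
from h import *
s=read_state(); g=np.array([.472,-.151,.0933])+.033*u
e=g-s["tool_pos"]; print(s["t"],s["tool_pos"],s["opening"],s["force"],"rel",rel(Rt(-u,n)),"n,l,u",n@e,l@e,u@e)
m,im,d=cam("wrist"); cv2.imwrite("pics/w4.png",im)
E
```

```text
13.075 [ 0.46993148 -0.13406286  0.12471782] 0.00955373237232148 [ 0.86624611 -0.56531716 -1.53627564] rel [-0.00087939  0.0038156  -0.0009679 ] n,l,u -0.0010391022966146147 -0.0020471153375472384 -0.0026791443202726266
```

View pics/w4.png

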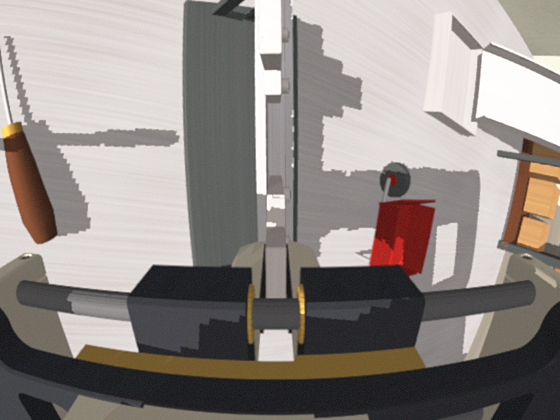

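The plate is held between the fingers: the opening reads 9.6 mm, and the picture shows it at column 275. I'll lift along the plate.

>>> {"fn": "apply_moves", "kwargs": {"commands": [-0.25, 1, 1.75, 0, 0, 0, 0.5, -0.3, 1.2, 2.2, 0, 0, 0, 0.5, -0.3, 1.2, 2.2, 0, 0, 0, 0.5, -0.3, 1.2, 2.2, 0, 0, 0, 0.5, 0, 0, 0, 0, 0, 0, 0.5], "squeeze": 45}}

```text
t: 13.75
tool_pos: [0.4561, -0.0874, 0.2082]
orientation: [2.602, 0.316, 0.084]
force: [1.3, 0.3, -2.7]
opening: 0.0097
```

```bash
python3 - <<'E'
from h import *
s=read_state(); print(s["t"],s["tool_pos"],s["opening"],s["force"],s["wrist_torque"],s["q"])
a=-1.398; y=np.array([np.cos(a),np.sin(a),0]); print("rel",rel(Rt(np.array([0,0,-1.]),y)))
m,im,d=cam("side"); cv2.imwrite("pics/s3.png",im[100:320,150:450].repeat(2,0).repeat(2,1))
for q in ["bracket_center","bracket_eye","blank_center"]: print(q,[(np.round(w(m,r["point"]),4).tolist(),round(r["conf"],2)) for r in spot_point(q,"side")[:2]])
E
```

```text
13.75 [ 0.45605646 -0.08743233  0.20820471] 0.009657136421317518 [ 1.25133869  0.25254568 -2.69227311] [0.49123453 0.15622304 0.05297263] [ 0.10669402 -0.3374313   2.03504816 -0.52643404  1.39409399  1.51720843]
rel [ 0.51158883  0.10706465 -0.067366  ]
bracket_center [([0.4584, -0.1063, 0.1808], 0.86)]
bracket_eye [([0.4581, -0.0922, 0.1988], 0.85)]
blank_center []
```

View pics/s3.png

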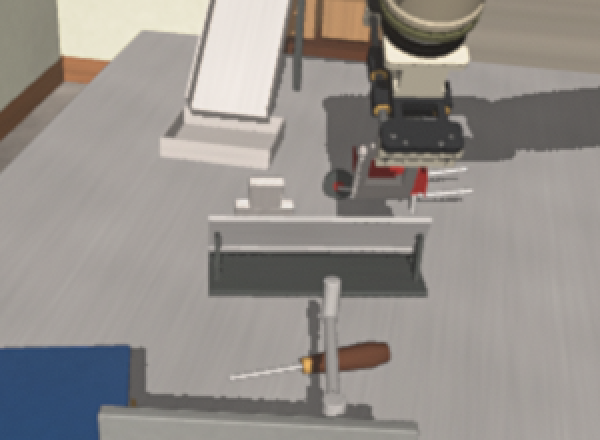

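The picture shows the bracket in the gripper clear of the rack, the blank still in place, and the hook standing square off the board. I'll turn the bracket upright and go to a point just off the arm's end.

>>> {"fn": "apply_moves", "kwargs": {"commands": [0.4, 2, 0.5, 0.11, 0.022, -0.014, 0.5, 0.5, 2.6, 0, 0.11, 0.022, -0.014, 0.5, 0.5, 2.6, 0, 0.11, 0.022, -0.014, 0.5, 0.5, 2.6, 0, 0.11, 0.022, -0.014, 0.5, 0.5, 2.6, 0, 0.08, 0.018, -0.012, 0.5, 0.5, 2.6, 0, 0, 0, 0, 0.5, 0, 0, 0, 0, 0, 0, 0.5, 0, 0, 0, 0, 0, 0, 0.5]}}

```text
t: 14.95
tool_pos: [0.4798, 0.0607, 0.1994]
orientation: [-3.107, -0.259, 0.033]
force: [0.9, 0.9, -1.8]
opening: 0.0096
```

```bash
cat >> h.py <<'E'
a=-1.398; ya=np.array([np.cos(a),np.sin(a),0]); la=np.array([-ya[1],ya[0],0]); HG=np.array([.4604,.2655,.150])
RH=Rt(np.array([0,0,-1.]),ya)
def along():
    s=read_state(); e=np.array(s["tool_pos"])-HG
    print(s["t"],np.round(s["tool_pos"],4),"open",round(s["opening"],4),"f",np.round(s["force"],1),"rel",rel(RH).round(3),"| arm dist,lat,tip height:",(e@ya).round(4),(e@la).round(4),e[2].round(4))
E
python3 - <<'E'
from h import *
along(); print(la,ya)
for c in ["top","side"]:
    m,im,d=cam(c); cv2.imwrite(f"pics/{c}4.png",im)
    for q in ["bracket_center","bracket_eye","bracket_tab","hook_knob","hook_hinge","hook_seat"]:
        for r in spot_point(q,c)[:1]:
            p=w(m,r["point"]); e=p-HG; print(c,q,round(r["conf"],2),p.round(4),"dist,lat,h",(e@ya).round(4),(e@la).round(4),e[2].round(4))
E
```

```text
14.95 [0.4798 0.0607 0.1994] open 0.0096 f [ 0.9  0.9 -1.8] rel [-0.022 -0.023  0.006] | arm dist,lat,tip height: 0.205 -0.0161 0.0494
[0.98510783 0.1719377  0.        ] [ 0.1719377  -0.98510783  0.        ]
top hook_hinge 0.66 [0.4576 0.2639 0.1497] dist,lat,h 0.0011 -0.003 -0.0003
top hook_seat 0.51 [0.4738 0.2109 0.151 ] dist,lat,h 0.0561 0.0038 0.001
side bracket_center 0.68 [0.4761 0.0607 0.1676] dist,lat,h 0.2045 -0.0198 0.0176
side bracket_eye 0.84 [0.4785 0.0615 0.1887] dist,lat,h 0.2041 -0.0173 0.0387
side bracket_tab 0.93 [0.4764 0.0597 0.2072] dist,lat,h 0.2055 -0.0196 0.0572
side hook_knob 0.85 [0.481  0.1482 0.169 ] dist,lat,h 0.1191 0.0001 0.019
side hook_hinge 0.77 [0.459  0.2686 0.1512] dist,lat,h -0.0033 -0.0009 0.0012
side hook_seat 0.75 [0.4685 0.2069 0.1509] dist,lat,h 0.0592 -0.0021 0.0009
```

>>> {"fn": "apply_moves", "kwargs": {"commands": [1.8, 0.3, 1, -0.022, -0.023, 0.006, 0.5, -0.3, 1.7, 0, 0, 0, 0, 0.5, 0, 0, 0, 0, 0, 0, 0.5, 0, 0, 0, 0, 0, 0, 0.5]}}

```text
t: 16.15
tool_pos: [0.4942, 0.0829, 0.2098]
orientation: [-3.129, -0.272, 0.001]
force: [0.2, 0.1, -1.8]
opening: 0.0095
```

```bash
python3 - <<'E'
from h import *
along()
m,im,d=cam("side"); c=im[130:330,180:400]; cv2.imwrite("pics/s5.png",cv2.resize(c,None,fx=3,fy=3,interpolation=cv2.INTER_CUBIC))
for q in ["bracket_center","bracket_eye","bracket_tab","hook_knob"]:
    for r in spot_point(q,"side")[:1]:
        p=w(m,r["point"]); e=p-HG; print(q,round(r["conf"],2),"dist,lat,h",(e@ya).round(4),(e@la).round(4),e[2].round(4))
E
```

```text
16.15 [0.4942 0.0829 0.2098] open 0.0095 f [ 0.2  0.1 -1.8] rel [-0.001 -0.    -0.001] | arm dist,lat,tip height: 0.1857 0.0019 0.0598
bracket_center 0.95 dist,lat,h 0.1879 0.0011 0.0246
bracket_eye 0.71 dist,lat,h 0.1838 0.0038 0.0495
bracket_tab 0.93 dist,lat,h 0.1867 -0.0003 0.068
hook_knob 0.7 dist,lat,h 0.1184 -0.0006 0.0177
```

View pics/s5.png

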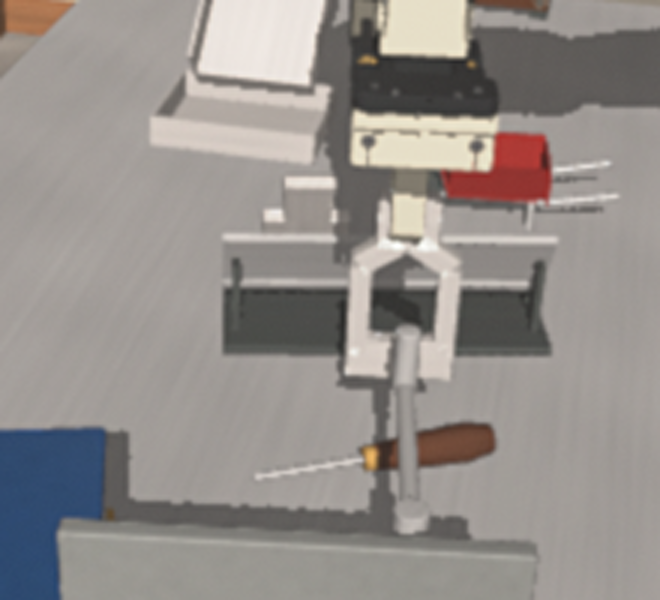

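The picture shows the window's peak at (405,245) over the pin at (408,335), with the bracket upright and centred on the arm. I'll thread it on in small steps.

>>> {"fn": "apply_moves", "kwargs": {"commands": [-0.35, 1.97, 0, 0, 0, 0, 0.5, -0.35, 1.97, 0, 0, 0, 0, 0.5, 0, 0, 0, 0, 0, 0, 0.5]}}

```text
t: 16.77
tool_pos: [0.4875, 0.1216, 0.2099]
orientation: [-3.129, -0.267, -0.0]
force: [-0.8, 0.8, -2.7]
opening: 0.0096
```

```bash
python3 - <<'E'
from h import *
along()
m,im,d=cam("side"); 
for q in ["bracket_center","bracket_eye","bracket_tab","hook_knob"]:
    for r in spot_point(q,"side")[:1]:
        p=w(m,r["point"]); e=p-HG; print(q,round(r["conf"],2),"dist,lat,h",(e@ya).round(4),(e@la).round(4),e[2].round(4))
E
```

```text
16.775 [0.4875 0.1216 0.2099] open 0.0096 f [-0.8  0.8 -2.7] rel [-0.001 -0.     0.002] | arm dist,lat,tip height: 0.1464 0.0019 0.0599
bracket_center 0.83 dist,lat,h 0.1493 -0.0014 0.0276
bracket_eye 0.72 dist,lat,h 0.1434 0.0027 0.0532
bracket_tab 0.97 dist,lat,h 0.1467 -0.0003 0.0693
hook_knob 0.85 dist,lat,h 0.1172 -0.0033 0.0195
```

>>> {"fn": "apply_moves", "kwargs": {"commands": [-0.3, 1.74, 0, 0, 0, 0, 0.5, -0.3, 1.74, 0, 0, 0, 0, 0.5, -0.3, 1.74, 0, 0, 0, 0, 0.5, -0.3, 1.74, 0, 0, 0, 0, 0.5, -0.3, 1.74, 0, 0, 0, 0, 0.5, 0, 0, 0, 0, 0, 0, 0.5]}}

```text
t: 17.77
tool_pos: [0.4713, 0.214, 0.2099]
orientation: [-3.129, -0.265, -0.0]
force: [-0.4, -0.5, -1.4]
opening: 0.0098
```

```bash
python3 - <<'E'
from h import *
along()
m,im,d=cam("side"); c=im[130:330,180:400]; cv2.imwrite("pics/s6.png",cv2.resize(c,None,fx=3,fy=3,interpolation=cv2.INTER_CUBIC))
for q in ["bracket_center","bracket_eye","bracket_tab","hook_knob"]:
    for r in spot_point(q,"side")[:1]:
        p=w(m,r["point"]); e=p-HG; print(q,round(r["conf"],2),"dist,lat,h",(e@ya).round(4),(e@la).round(4),e[2].round(4))
E
```

```text
17.775 [0.4713 0.214  0.2099] open 0.0098 f [-0.4 -0.5 -1.4] rel [-0.001  0.     0.004] | arm dist,lat,tip height: 0.0526 0.0019 0.0599
bracket_center 0.57 dist,lat,h 0.055 0.0003 0.0282
bracket_eye 0.57 dist,lat,h 0.05 0.004 0.0504
bracket_tab 0.84 dist,lat,h 0.0543 -0.001 0.0657
hook_knob 0.8 dist,lat,h 0.1196 -0.0007 0.0209
```

View pics/s6.png

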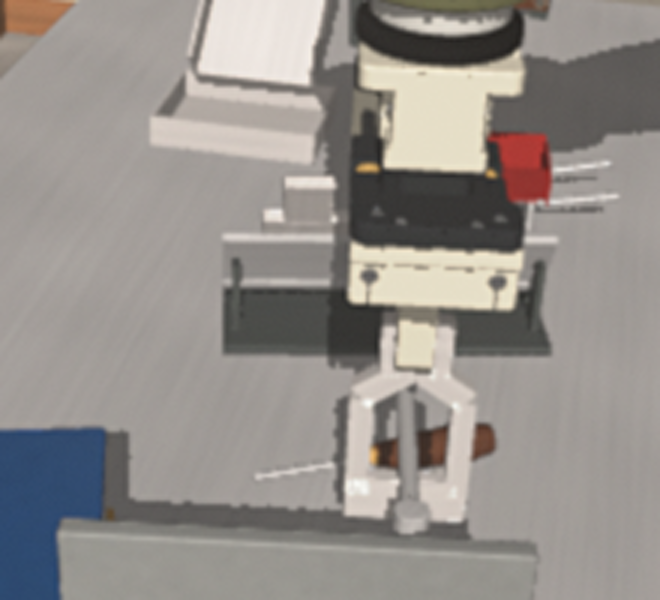

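The picture shows the arm running through the window, with the peak at (415,378) above it and the pin in front. Now I'll lower it.

>>> {"fn": "apply_moves", "kwargs": {"commands": [0.03, -0.2, -1.3, 0, 0, 0, 0.5, 0, 0, -1.3, 0, 0, 0, 0.5, 0, 0, -1, 0, 0, 0, 0.5, 0, 0, 0, 0, 0, 0, 0.5]}}

```text
t: 18.52
tool_pos: [0.4718, 0.2082, 0.1701]
orientation: [3.131, 0.257, -0.003]
force: [-0.3, -0.1, -1.9]
opening: 0.0098
```

```bash
python3 - <<'E'
from h import *
along()
E
```

```text
18.525 [0.4718 0.2082 0.1701] open 0.0098 f [-0.3 -0.1 -1.9] rel [ 0.    -0.002  0.009] | arm dist,lat,tip height: 0.0584 0.0013 0.0201
```

>>> {"fn": "apply_moves", "kwargs": {"commands": [0, 0, -0.25, 0, 0, 0, 0.5]}}

```text
t: 18.65
tool_pos: [0.472, 0.2082, 0.1677]
orientation: [3.131, 0.257, -0.002]
force: [-0.5, 0.3, -2.2]
opening: 0.0095
```

>>> {"fn": "apply_moves", "kwargs": {"commands": [0, 0, -0.2, 0, 0, 0, 0.5]}}

```text
t: 18.77
tool_pos: [0.4721, 0.2083, 0.1658]
orientation: [3.131, 0.257, -0.001]
force: [-0.5, -0.2, -0.4]
opening: 0.0097
```

>>> {"fn": "apply_moves", "kwargs": {"commands": [0, 0, -0.15, 0, 0, 0, 0.5]}}

```text
t: 18.9
tool_pos: [0.4728, 0.2085, 0.1654]
orientation: [-3.131, -0.257, -0.001]
force: [-2.1, -0.7, 7.2]
opening: 0.0096
```

>>> {"fn": "apply_moves", "kwargs": {"commands": [0, 0, -0.15, 0, 0, 0, 0.5]}}

```text
t: 19.02
tool_pos: [0.4737, 0.2086, 0.1655]
orientation: [-3.131, -0.257, -0.005]
force: [-1.8, -1.4, 6.5]
opening: 0.0097
```

>>> {"fn": "apply_moves", "kwargs": {"commands": [-0.2, -0.03, 0, 0, 0, 0, 0.5]}}

```text
t: 19.15
tool_pos: [0.4723, 0.2085, 0.1662]
orientation: [-3.13, -0.257, -0.008]
force: [1.9, -0.0, -1.4]
opening: 0.0099
```

```bash
python3 - <<'E'
from h import *
along()
m,im,d=cam("side"); c=im[180:330,220:360]; cv2.imwrite("pics/s7.png",cv2.resize(c,None,fx=4,fy=4,interpolation=cv2.INTER_CUBIC))
for q in ["bracket_center","bracket_eye","bracket_tab","hook_knob"]:
    for r in spot_point(q,"side")[:1]:
        p=w(m,r["point"]); e=p-HG; print(q,round(r["conf"],2),"dist,lat,h",(e@ya).round(4),(e@la).round(4),e[2].round(4))
E
```

```text
19.15 [0.4723 0.2085 0.1662] open 0.0099 f [ 1.9 -0.  -1.4] rel [-0.001  0.005  0.009] | arm dist,lat,tip height: 0.0582 0.002 0.0162
bracket_center 0.81 dist,lat,h 0.0597 -0.0012 -0.0143
bracket_eye 0.87 dist,lat,h 0.057 0.0023 0.0053
bracket_tab 0.8 dist,lat,h 0.0609 -0.0025 0.0232
hook_knob 0.65 dist,lat,h 0.6141 -0.1002 -0.1502
```

View pics/s7.png

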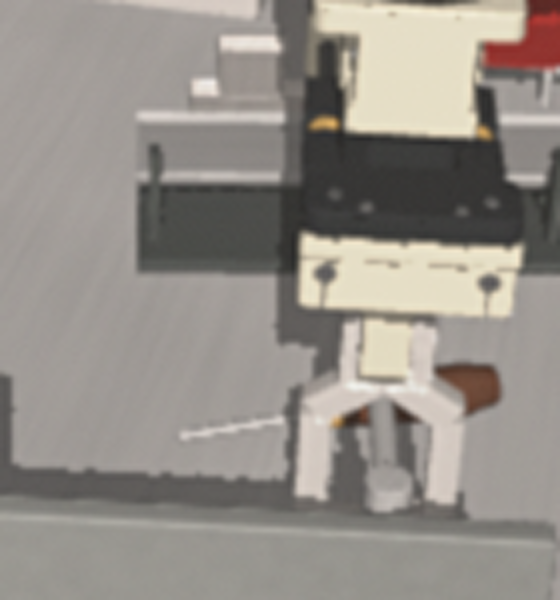

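The picture shows the peak at (382,392), right on the arm. I'll settle it a millimetre and release it slowly.

>>> {"fn": "apply_moves", "kwargs": {"commands": [0, 0, -0.08, 0, 0, 0, 0.5, 0, 0, 0, 0, 0, 0, 1.2, 0, 0, 0, 0, 0, 0, 1.5, 0, 0, 0, 0, 0, 0, 2, 0, 0, 0, 0, 0, 0, 3, 0, 0, 0, 0, 0, 0, 3], "squeeze": 10}}

```text
t: 20.15
tool_pos: [0.471, 0.2083, 0.164]
orientation: [-3.131, -0.257, -0.003]
force: [0.2, -0.3, -0.6]
opening: 0.0292
```

```bash
python3 - <<'E'
from h import *
along()
m,im,d=cam("side"); c=im[180:330,220:360]; cv2.imwrite("pics/s8.png",cv2.resize(c,None,fx=4,fy=4,interpolation=cv2.INTER_CUBIC))
for q in ["bracket_center","bracket_eye","bracket_tab","hook_knob"]:
    for r in spot_point(q,"side")[:1]:
        p=w(m,r["point"]); e=p-HG; print(q,round(r["conf"],2),"dist,lat,h",(e@ya).round(4),(e@la).round(4),e[2].round(4))
E
```

```text
20.15 [0.471  0.2083 0.164 ] open 0.0292 f [ 0.2 -0.3 -0.6] rel [-0.     0.002  0.009] | arm dist,lat,tip height: 0.0582 0.0006 0.014
bracket_center 0.57 dist,lat,h 0.0584 0.0016 -0.0167
bracket_eye 0.71 dist,lat,h 0.0564 0.0038 0.0076
bracket_tab 0.58 dist,lat,h 0.0569 -0.0027 0.0221
```

View pics/s8.png

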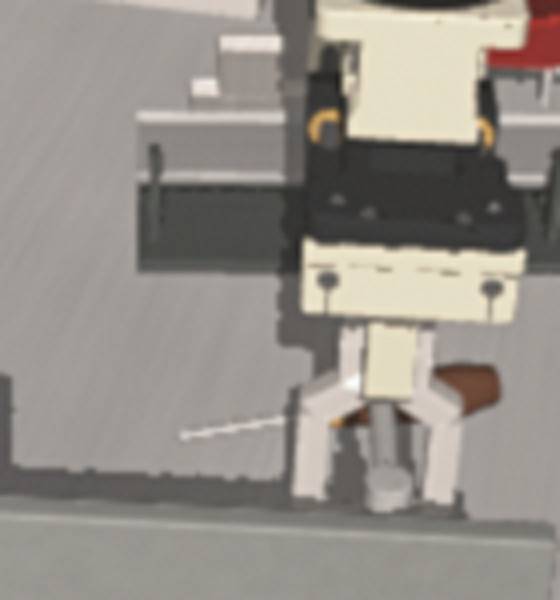

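The bracket hangs upright with the fingers open on both sides. I'll withdraw straight up.

>>> {"fn": "apply_moves", "kwargs": {"commands": [0, 0, 1.5, 0, 0, 0, 3, 0, 0, 3, 0, 0, 0, 3, 0, 0, 4, 0, 0, 0, 3, 0, 0, 5, 0, 0, 0, 3, 0, -5, 2, 0, 0, 0, 3, 0, -6, 0, 0, 0, 0, 3, 0, -6, 0, 0, 0, 0, 3, 0, 0, 0, 0, 0, 0, 3]}}

```text
t: 21.4
tool_pos: [0.4702, 0.0337, 0.3337]
orientation: [3.129, 0.261, 0.017]
force: [0.7, 0.4, 0.2]
opening: 0.0302
```

>>> {"fn": "apply_moves", "kwargs": {"commands": [-1, -6, 0, 0, 0, 0, 3, -1, -6, 0, 0, 0, 0, 3, -1, -6, 0, 0, 0, 0, 3, 0, 0, 0, 0, 0, 0, 3, 0, 0, 0, 0, 0, 0, 3, 0, 0, 0, 0, 0, 0, 3]}}

```text
t: 22.15
tool_pos: [0.4411, -0.1432, 0.3386]
orientation: [3.129, 0.271, 0.027]
force: [-0.3, 0.0, 0.3]
opening: 0.0299
```

```bash
python3 - <<'E'
from h import *
along()
for c in ["side","top"]:
    m,im,d=cam(c)
    for q in ["bracket_center","bracket_eye","bracket_tab","hook_knob","hook_hinge","blank_center","awl","bin","wheelbarrow","board"]:
        for r in spot_point(q,c)[:1]:
            p=w(m,r["point"]); e=p-HG; print(c,q,round(r["conf"],2),p.round(4),"dist,lat,h",(e@ya).round(4),(e@la).round(4),e[2].round(4))
    if c=="side": cv2.imwrite("pics/s9.png",cv2.resize(im[120:330,110:410],None,fx=2.6,fy=2.6,interpolation=cv2.INTER_CUBIC))
E
```

```text
22.15 [ 0.4411 -0.1432  0.3386] open 0.0299 f [-0.3  0.   0.3] rel [-0.001  0.017  0.   ] | arm dist,lat,tip height: 0.3993 -0.0893 0.1886
side bracket_center 0.67 [0.4691 0.2062 0.1309] dist,lat,h 0.0599 -0.0016 -0.0191
side bracket_eye 0.58 [0.4748 0.2104 0.1583] dist,lat,h 0.0567 0.0047 0.0083
side bracket_tab 0.85 [0.4696 0.2065 0.1762] dist,lat,h 0.0597 -0.0011 0.0262
side hook_knob 0.75 [0.4812 0.1474 0.1688] dist,lat,h 0.1199 0.0002 0.0188
side hook_hinge 0.59 [0.4608 0.267  0.1464] dist,lat,h -0.0014 0.0007 -0.0036
side blank_center 0.55 [ 0.5888 -0.1174  0.0943] dist,lat,h 0.3992 0.0606 -0.0557
side awl 0.61 [ 0.5168  0.0359 -0.0077] dist,lat,h 0.2359 0.016 -0.1577
side bin 0.55 [ 0.699   0.2417 -0.0028] dist,lat,h 0.0645 0.2309 -0.1528
side wheelbarrow 0.59 [ 0.4639 -0.36   -0.0009] dist,lat,h 0.6168 -0.1041 -0.1509
side board 0.79 [0.4638 0.2664 0.0044] dist,lat,h -0.0003 0.0035 -0.1456
top bracket_center 0.72 [0.4727 0.2057 0.1319] dist,lat,h 0.061 0.0018 -0.0181
top bracket_eye 0.78 [0.4679 0.206  0.1546] dist,lat,h 0.0599 -0.0029 0.0046
top bracket_tab 0.72 [0.4704 0.209  0.1767] dist,lat,h 0.0573 0.0001 0.0267
top hook_knob 0.53 [0.4839 0.1457 0.174 ] dist,lat,h 0.1221 0.0026 0.024
top hook_hinge 0.56 [0.4598 0.2636 0.1464] dist,lat,h 0.0018 -0.0009 -0.0036
top blank_center 0.82 [ 0.5937 -0.1251  0.0915] dist,lat,h 0.4077 0.0642 -0.0585
top bin 0.68 [0.7001 0.2429 0.0015] dist,lat,h 0.0635 0.2323 -0.1485
top wheelbarrow 0.75 [ 0.468  -0.3597 -0.0005] dist,lat,h 0.6172 -0.1 -0.1505
top board 0.85 [4.633e-01 2.686e-01 4.000e-04] dist,lat,h -0.0026 0.0034 -0.1496
```

View pics/s9.png

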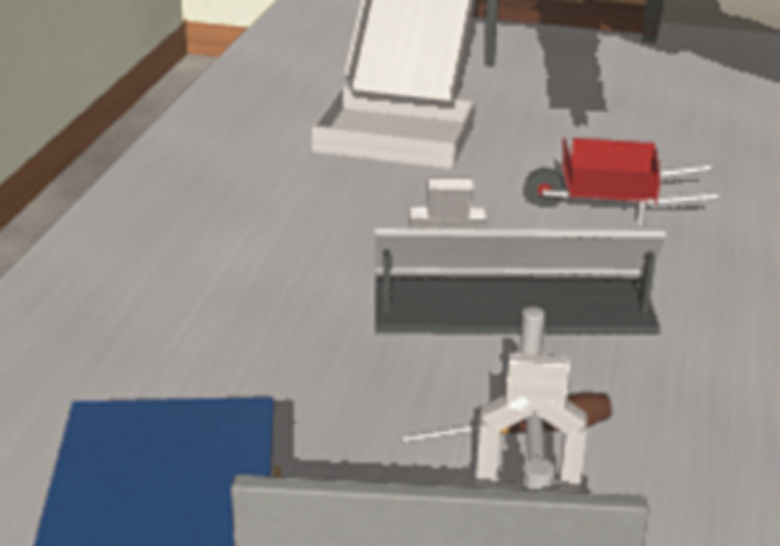

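The picture shows the bracket hanging upright on the square arm around (535,400), between hinge and pin, with everything else unmoved. I'll wait a second and hand in.

>>> {"fn": "apply_moves", "kwargs": {"commands": [0, 0, 0, 0, 0, 0, 3, 0, 0, 0, 0, 0, 0, 3, 0, 0, 0, 0, 0, 0, 3, 0, 0, 0, 0, 0, 0, 3, 0, 0, 0, 0, 0, 0, 3, 0, 0, 0, 0, 0, 0, 3, 0, 0, 0, 0, 0, 0, 3, 0, 0, 0, 0, 0, 0, 3]}}

```text
t: 24.25
tool_pos: [0.4406, -0.1448, 0.3382]
orientation: [3.129, 0.267, 0.026]
force: [0.2, -0.7, 0.5]
opening: 0.0298
```

```bash
python3 - <<'E'
from h import *
m,im,d=cam("side")
for q in ["bracket_center","bracket_tab","hook_knob"]:
    for r in spot_point(q,"side")[:1]: print(q,w(m,r["point"]).round(4))
print(close_job())
E
```

```text
bracket_center [0.469  0.2076 0.1341]
hook_knob [0.4808 0.1464 0.1648]
the job is handed in; nothing more can be done
None
```

I swung the hook out to its stop, took the windowed bracket from the rack, threaded it over the pin and hung it by the window about 58 mm from the hinge. I handed the job in at about 24 s of the 59 s allowed.

**Hook:** I pinched the pin and swung it round, regripping once when it slipped toward the edge of the pads. A final push met about 31 N, briefly, and the gripped pin would not go further. The later knob and hinge readings put the arm within about a degree of square. A direct line fit in the top depth image disagreed slightly (-1.415 rad against -1.398 expected), which I put down to noise.

**Bracket:** After I withdrew, both cameras showed it upright on the arm, between hinge and pin. About 2 s later its centre was within about 4 mm of the earlier reading, the networks' normal error, so it was hanging still.

**Bystanders:** The blank, wheelbarrow and bin read where they started in both views. The awl was confirmed only from the side camera.

**Missing readings:** In the last check before handing in, the network did not report the tab. The eye readings scattered by a few millimetres sideways.

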